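# Steady the eyelet press on its outrigger leg

## Robot

A 7-joint arm with a two-finger parallel gripper is mounted at the origin on the work surface. World frame = base frame: x ahead of the robot, y to its left, z up, the work surface at z = 0. Lengths are in m, angles in rad, forces in N, time in s.
With the tool pointing down it reaches from about 0.35 to 0.9 m from the base axis. Payload 7.2 kg.
Tool frame: the origin (TCP) lies midway between the tips of the shut fingers; the grasp point (between the pads) lies 19 mm behind it; z points along the fingers, y is the line along which they close (so a half turn about z gives the same grasp; the last joint's range is limited). The gripper opens to 88 mm and grips with 3 to 60 N. Pads are 20 mm wide; open, the fingers measure 115 mm over their backs; the gripper's body (75 mm by 178 mm) begins 61 mm behind the grasp point.
Start: joints at [1.15, 0.411, -0.013, 1.596, 0.006, 1.134, -0.082], TCP at [0.216, -0.587, 0.223] pointing down, gripper open.
Joint ranges: [-2.95, 2.95], [-0.29, 1.99], [-1.47, 1.44], [0.14, 2.54], [-1.03, 4.17], [0.13, 1.85], [-2.86, 2.86]. Speed limits (rad/s): [2.39, 2.39, 3.01, 3.01, 3.14, 3.14, 3.14].

## Interface

Orientations are given as a 3x3 rotation matrix whose columns are the frame's x, y, z axes.
In Python, from station import sense, capture, close_job gives the robot as it stands. The module is installed in compiled form; this text tells all that it offers.
- The arm moves only by the shell command python3 -m inch 'ROWS' [FORCE]. ROWS is JSON, a list of rows, each a list of 5 numbers: the opening, from 0 (shut) to 1 (fully open), then the shift along the tool's x, y, z in mm, then the turn about the tool's z in degrees. In form: [[gripper, dx, dy, dz, spin], ...]. A call has 1 to 10 rows; each row shifts and turns the commanded pose from where the row before left it, along the tool's axes as they then stand; what a row does not reach is not made up. A row lasts 1/8 s, in which the tool goes at most 62.5 mm and 10.7 degrees, less where a joint would pass 70% of its speed; a pose out of reach is approached as far as the arm can. A call is refused whole if a number of a shift passes 62.5 or a number of a turn 10.7, either way. A call with a gripper value outside its range is refused whole. The fingers move at their own pace and stop on an object; FORCE is the grip in N (left out, the last holds). Time passes only in rows, so rows that do not move let the fingers close. It gives the time, the measured TCP pose, the force, the opening and the grip force at its end, in the units of the state.
- sense(): the state, without advancing time (a new reading comes with each control period).
- capture(name): name is "side" or "top"; returns a dict with "frame" (480x640x3 uint8, red, green, blue), "vfov" (degrees; the focal length in pixels is half the picture's height over the tangent of half this angle, whatever the lens; pixels are square), "cx", "cy" (the principal point, pixels), "rvec" (rotation vector, rad) and "tvec" (3), from world to camera coordinates, as OpenCV has them. Camera axes: x right, y down, z forward; pixel columns grow to the right and rows downward; lengths in m; the calibration is good to about 2 mm. A picture is of the moment at which its call begins. There is no depth.
- close_job(): hands the job in; it is judged then, once.
The state is a dict: "t": time; "joints": joint angles; "qd": joint speeds; "effort": joint torques, N m; "tcp_pos": TCP position; "eef_rot": TCP orientation; "ft_force": force on the tool from outside, world axes, zero at the start; "wrist_torque": the same for the moment, N m; "opening": finger opening in m; "grip_force": force on a finger pad.
Only numpy, scipy, OpenCV 4.12 (cv2) and the standard library are available. Lean on these libraries where they do the work, as an engineer would, in place of code of your own. Each camera call takes 0.05 s, during which the arm holds its last target. There are 200 camera calls.

## Task

Steady the eyelet press before it is used: lay the plywood footing pad flat on the table with its square centred under the foot of the outrigger leg. Then crank the leg down until the foot bears firmly on the pad - you feel the crank get clearly heavier, about twice the free-running effort - and stop there without forcing it. Leave the things lying about where they are.

Things in the scene. Friction and masses are not known exactly. Their poses are not given: they have to be found in the camera images.
- press: Grey eyelet press, fixed, with an outrigger beam (45 wide, underside 150, top 200 above the table). Origin: on the table, vertically below the crank's axis; z up; +y runs along the beam to its nose, where an upright sleeve (38 diameter, 140 to 250 above the table) carries the leg, 120 mm from the crank's axis. The press column, 300 high, stands 320 mm along -y.
- crank_axis (a point): Point on the crank's vertical axis, on top of the outrigger beam, 230 above the table (the top face of the flat steel crank arm, 18 wide, which passes 221 to 230 above the table).
- crank_grip (a point): Point on the axis of the crank's upright black handle (24 diameter, 62 long, from 230 to 292 above the table), at 270 above the table, 55 mm from the crank's axis. The handle spins freely on its pin, so it can be held with a fixed hand while it is led round the circle.
- crank (a joint): Crank angle, rad, 0 to 15.2; grows clockwise seen from above, which lowers the leg by 40 mm a turn (6.37 mm/rad). At 0 the crank arm points along +x of the press and the unloaded foot's underside is 100 mm above the table. Starts between 0.3 and 5. Free running takes about 5 N at the handle.
- foot: Round steel foot, 50 diameter, under the leg. Origin: centre of its underside. It is sprung: it yields upward by up to 30 mm, 3.5 N per mm, so once it stands on something it stops sinking as the crank turns on and the handle effort rises 0.4 N per mm cranked further (about 45 N on the foot doubles the effort). The leg holds up to about 45 N where it is left; cranked harder, it creeps back to that.
- pad: Loose paddle-shaped plywood footing pad, 0.22 kg: a square 90 x 90, 30 thick, with a handle bar 30 wide and 26 high that runs from the square's edge along -x to 150 from the origin. Origin: centre of the square's underside; z up. The handle can be gripped across, from above, about 100 mm from the origin.
- cone_a: Bystander: thread cone, green, 64 diameter, 118 high, upright. Origin: centre of its underside.
- cone_b: Bystander: thread cone, grey, 64 diameter, 118 high, upright. Origin: centre of its underside.
- webbing: Bystander: flat roll of webbing, 100 diameter, 38 high. Origin: centre of its underside.
- eyelet_box: Bystander: small closed cardboard box, 100 x 70 x 45 high. Origin: centre of its underside.
- oil: Bystander: white plastic bottle, 52 diameter, 120 high, upright. Origin: centre of its underside.
There are look-alikes about, which are no part of the job. Several things have the shape of the pad; the one meant has the colours described above.

How it is judged:
On the way, in this order (a step that is already met when the one before it is completed fails the run):
1. the pad lies flat on the table and released, its square centred under the raised foot within 20 mm, the foot not yet touching it (horizontal distance between pad and foot below 0.02 m and height (world z) of pad below 0.004 m and angle between pad's own z axis and vertical below 0.06 rad and contact force between the fingers and pad below 0.1 N and contact force between foot and pad below 0.5 N), for 0.2 s.
2. the foot bears on the pad with more than 12 N (contact force between foot and pad above 12 N), for 0.2 s.
At the end, for the whole second after the job is handed in: The pad lies flat and still on the table, its square's centre within 20 mm (in plan) of the foot's centre, and the foot presses on it with 12 to 80 N (contact force between foot and pad between 12 and 80 N and horizontal distance between pad and foot below 0.02 m and height (world z) of pad below 0.004 m and angle between pad's own z axis and vertical below 0.06 rad and linear speed of pad below 0.02 m/s and contact force between the fingers and pad below 0.1 N); the robot touches nothing.
It fails at once if the leg is forced: more than 80 N between foot and pad (contact force between foot and pad above 80 N).
It fails at once if a bystander is shifted more than 30 mm or tipped over (distance of any of cone_a, cone_b, webbing, eyelet_box, oil from where it was at the start of the episode above 0.03 m or angle between any of cone_a, cone_b, oil's own z axis and vertical above 0.5 rad).
It also fails if it takes over 72 s, if anything falls off the work surface, if the arm or the gripper's body presses on something with over 40 N, if the wrist force passes 120 N, or if a joint passes its speed limit or range.

## Working session

There is one attempt and no reset: what is moved stays moved. The work goes in short steps, Python scripts to look and compute and a shell command to move; the robot and the scene stay as the last step left them, time stands still between calls to the robot, and variables do not carry over. Pictures are saved under pics/ and viewed, at most 10 in all, crops included, and the job is handed in when it is done.

```bash
mkdir -p pics
cat > h.py <<'E'
import numpy as np, cv2
from station import sense, capture
def K(c):
    f=240/np.tan(np.radians(c["vfov"])/2); return np.array([[f,0,c["cx"]],[0,f,c["cy"]],[0,0,1.]])
def cast(c,uv,z):
    R=cv2.Rodrigues(np.array(c["rvec"],float))[0]; t=np.array(c["tvec"],float).ravel()
    o=-R.T@t; d=R.T@np.linalg.inv(K(c))@np.array([uv[0],uv[1],1.]); return o+d*(z-o[2])/d[2]
def proj(c,P):
    return cv2.projectPoints(np.array(P,float).reshape(-1,3),np.array(c["rvec"],float),np.array(c["tvec"],float),K(c),None)[0].reshape(-1,2)
E
python3 - <<'E'
from h import *
import pickle
for n in("top","side"):
    c=capture(n); pickle.dump(c,open(n+"0.pkl","wb")); cv2.imwrite(f"pics/{n}0.png",c["frame"][:,:,::-1]); print(n,c["vfov"],c["cx"],c["cy"],c["rvec"],c["tvec"],{k for k in c})
s=sense();print(s["t"],s["tcp_pos"],s["eef_rot"])
E
```

```text
top 53.73179632801616 321.8373523658974 238.08084835059688 [ 2.12036848 -2.13766293  0.23243799] [-0.01007588  0.56138573  1.22331114] {'cy', 'tvec', 'rvec', 'frame', 'cx', 'vfov'}
side 56.49592164108594 314.264787002655 239.3961926257715 [ 2.40980592 -0.25900283  0.11602803] [-0.52197624  0.18831448  1.08324623] {'cy', 'tvec', 'rvec', 'frame', 'cx', 'vfov'}
0.1 [ 0.21574277 -0.58608073  0.22188799] [[ 9.38397803e-01  3.45556351e-01 -6.09623268e-04]
 [ 3.45556872e-01 -9.38396854e-01  1.33891540e-03]
 [-1.09397835e-04 -1.46709478e-03 -9.99998918e-01]]
```

View pics/top0.png

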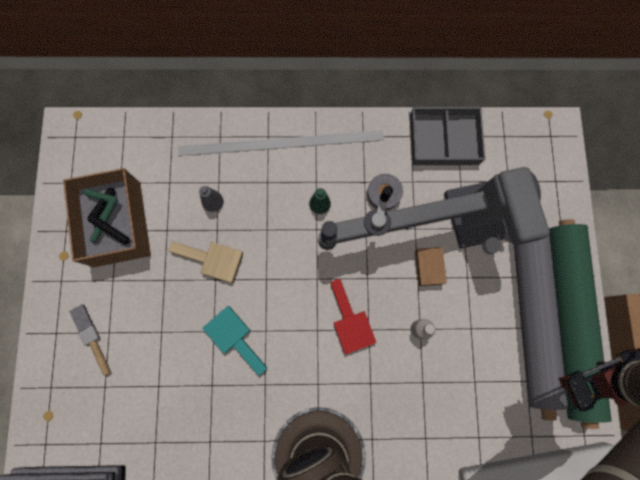

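View pics/side0.png

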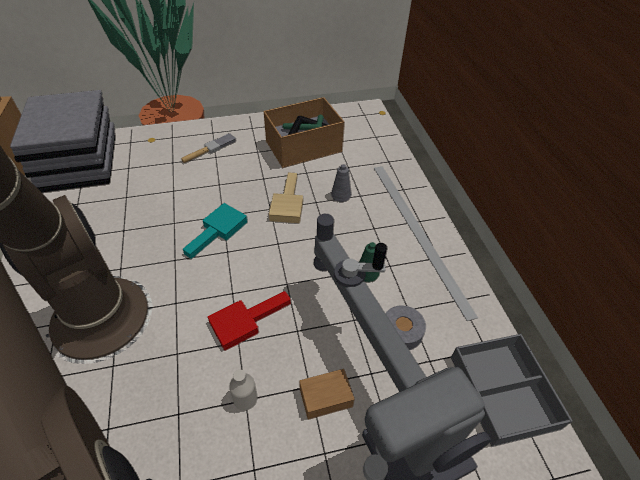

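Run:
```python
from h import *
import pickle
T=pickle.load(open("top0.pkl","rb"));S=pickle.load(open("side0.pkl","rb"))
a=T["frame"][230:295,160:260,::-1];b=T["frame"][170:260,300:420,::-1];c=S["frame"][205:290,300:400,::-1];d=S["frame"][165:230,255:355,::-1]
r=lambda i:cv2.resize(i,(400,300),interpolation=cv2.INTER_CUBIC)
cv2.imwrite("pics/crop1.png",np.vstack([np.hstack([r(a),r(b)]),np.hstack([r(d),r(c)])]))
hsv=cv2.cvtColor(T["frame"],cv2.COLOR_RGB2HSV)
print(hsv[262,222],hsv[250,185],T["frame"][262,222])
m=cv2.inRange(hsv,(12,70,90),(30,255,255)); 
n,l,st,ce=cv2.connectedComponentsWithStats(m)
for i in range(1,n):
    if st[i,4]>100: print(st[i],ce[i])
print("base proj",proj(T,[0,0,0]),"tcp",proj(T,sense()["tcp_pos"]))
print("sleeve top ray",cast(T,(328,228),.25))
```

```text
[ 18  81 164] [ 18  82 162] [164 144 112]
[ 67 208  30  53 131] [ 75.40458015 243.29770992]
[ 170  243   72   40 1432] [212.73184358 259.7297486 ]
[418 247  28  38 895] [431.54413408 266.05586592]
[626 294  14  55 518] [634.3957529  316.55019305]
[ 90 341  20  34 251] [ 99.52191235 357.74900398]
base proj [[317.93516192 455.49457396]] tcp [[580.09987056 373.49989808]]
sleeve top ray [ 0.54623077 -0.0243535   0.25      ]
```

View pics/crop1.png

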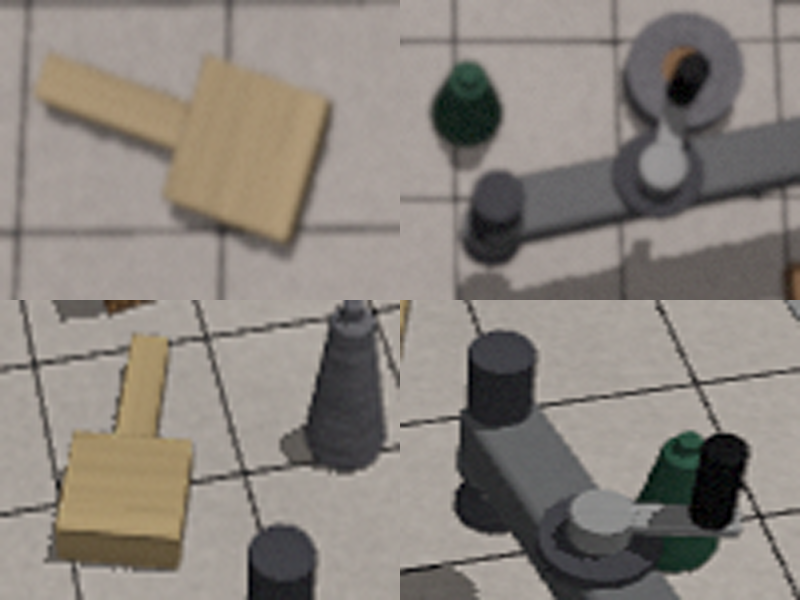

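Run:
```python
from h import *
import pickle
T=pickle.load(open("top0.pkl","rb"));S=pickle.load(open("side0.pkl","rb"))
def P(c): return K(c)@np.c_[cv2.Rodrigues(np.array(c["rvec"],float))[0],np.array(c["tvec"],float).ravel()]
def tri(a,b):
    X=cv2.triangulatePoints(P(T),P(S),np.array(a,float),np.array(b,float)).ravel(); return X[:3]/X[3]
for n,a,b,z in(("sleeve",(329.1,227.6),(325.5,220.6),.25),("gripTop",(387.9,190.4),(381.5,246.1),.292),("hub",(378.9,219.5),(351.2,263.9),.24)):
    print(n,tri(a,b).round(4),cast(T,a,z).round(4),cast(S,b,z).round(4))
q=[(207,57),(330,98),(290,243),(167,203)]
q=[(160+x/4,230+y/4.615) for x,y in q]
C=[cast(T,p,.03) for p in q]; c=np.mean(C,0); print("sq",c,[np.linalg.norm(C[i]-C[i-1]).round(4) for i in range(4)])
e=cast(T,(171,246.7),.026); print("end",e,np.linalg.norm((e-c)[:2])); 
for u in((C[1]-C[0]),(C[2]-C[3]),(c-e),(C[1]-C[2]),C[0]-C[3]): print(np.degrees(np.arctan2(u[1],u[0])))
# tops of bystanders
for n,uv,z in(("greencone",(440.+27,75),.118),):
    print(n,cast(T,(300+67/3.333,170+75/3.333),.118))
print("greycone",cast(T,(206,190),.118),"oil",cast(T,(428,328),.12),"webbing",cast(T,(385,192),.038),"box",cast(T,(431.5,266),.045))
print("red",cast(T,(355,333),.03), cast(T,(337,283),.026),"teal",cast(T,(227,328),.03),cast(T,(260,371),.026))
s=sense();print(s["joints"])
```

```text
sleeve [ 0.5489 -0.027   0.2476] [ 0.5472 -0.0269  0.25  ] [ 0.5497 -0.029   0.25  ]
gripTop [ 0.6247 -0.1581  0.2941] [ 0.6225 -0.1581  0.292 ] [ 0.6287 -0.156   0.292 ]
hub [ 0.5723 -0.1443  0.2355] [ 0.568  -0.1434  0.24  ] [ 0.5747 -0.1472  0.24  ]
sq [0.50048728 0.25589328 0.03      ] [np.float64(0.0899), np.float64(0.088), np.float64(0.0891), np.float64(0.0866)]
end [0.5454748  0.39705622 0.026     ] 0.14815820066785224
-106.62539355760376
-106.12663212752675
-107.67666976146887
-16.241638614629778
-15.37710089232924
greencone [ 0.67024168 -0.00984946  0.118     ]
greycone [0.67811414 0.28690047 0.118     ] oil [ 0.31978943 -0.27388047  0.12      ] webbing [ 0.69497133 -0.1930931   0.038     ] box [ 0.48460211 -0.31049423  0.045     ]
red [ 0.30919103 -0.10054629  0.03      ] [ 0.44260867 -0.05518211  0.026     ] teal [0.32562912 0.2378108  0.03      ] [0.21455807 0.14964359 0.026     ]
[ 1.14980471  0.41181356 -0.01270187  1.59698283  0.00560137  1.13430303
 -0.08217515]
```

The plywood pad is the natural-wood one at top-view (222,262). It fits "plywood"; the red one (353,330) and the teal one (230,328) are look-alikes, and the crop confirms it. The measured sizes agree with the description: square 88–90 mm, handle end 148 mm from the centre, sleeve to hub 119 mm, crank radius 54 mm.

```bash
python3 -m inch '[[1,34,-39,-6,0],[1,34,-39,-6,0],[1,34,-39,-6,0],[1,34,-39,-6,0],[1,34,-39,-6,0],[1,34,-39,-6,0],[1,34,-39,-6,0],[1,34,-39,-6,0],[1,34,-39,-6,0],[1,34,-39,-6,0]]' 20 && python3 -m inch '[[1,0,0,0,-10.4],[1,0,0,0,-10.4],[1,0,0,0,-10.4],[1,0,0,0,-10.4],[1,0,0,0,-10.4],[1,0,0,0,0]]'
cat >> h.py <<'E'
def go(p,yaw=None):
    s=sense(); R=np.array(s["eef_rot"]); d=np.array(p)-s["tcp_pos"]
    print("t",round(s["t"],2),"at",np.round(s["tcp_pos"],4),"yaw",np.degrees(np.arctan2(R[1,0],R[0,0])).round(2),"tilt",R[:,2].round(3),"tool mm",(R.T@d*1000).round(1),"F",np.round(s["ft_force"],1))
E
python3 -c "
from h import *
go((.531,.351,.13))"
```

```text
t: 1.35
tcp_pos: [0.4004, -0.1014, 0.2828]
eef_rot: [[0.938, 0.345, 0.0], [0.345, -0.938, -0.0], [0.0, 0.0, -1.0]]
ft_force: [1.0, 0.2, -0.1]
opening: 0.0877
grip_force: 0.0
t: 2.1
tcp_pos: [0.4, -0.103, 0.2824]
eef_rot: [[0.307, 0.952, -0.0], [0.952, -0.307, 0.0], [-0.0, -0.0, -1.0]]
ft_force: [-0.1, 1.0, -0.6]
opening: 0.0876
grip_force: 0.0
t 2.1 at [ 0.4    -0.103   0.2824] yaw 72.15 tilt [-0.  0. -1.] tool mm [472.3 -14.4 152.4] F [-0.1  1.  -0.6]
```

```bash
python3 -m inch '[[1,47,-1.5,15,0],[1,47,-1.5,15,0],[1,47,-1.5,15,0],[1,47,-1.5,15,0],[1,47,-1.5,15,0],[1,47,-1.5,15,0],[1,47,-1.5,15,0],[1,47,-1.5,15,0],[1,47,-1.5,15,0],[1,47,-1.5,15,0]]' >/dev/null&& python3 -m inch '[[1,0,0,0,0],[1,0,0,0,0]]' >/dev/null
python3 -c "
from h import *
import pickle
go((.531,.351,.006))
c=capture('side');cv2.imwrite('pics/s1.png',cv2.resize(c['frame'][60:300,160:480,::-1],(640,480)))"
```

```text
t 3.6 at [0.5293 0.3485 0.1321] yaw 72.06 tilt [-0.001 -0.001 -1.   ] tool mm [  3.    1.  126.1] F [ 0.6  1.1 -0. ]
```

View pics/s1.png

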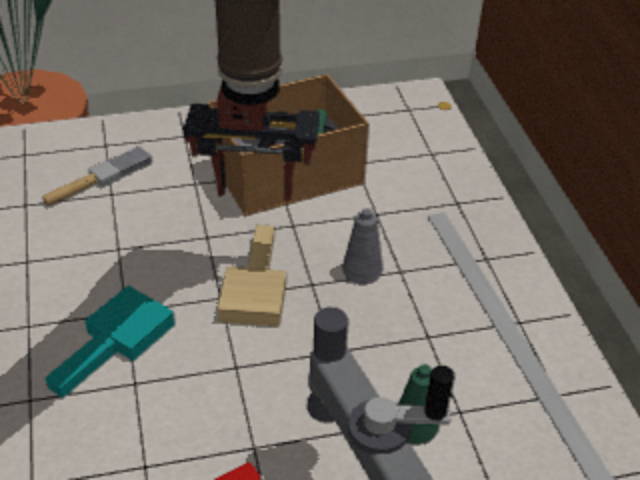

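The gripper is over the handle, with its finger tips at crop (220,190) and (288,200) on either side of the bar. I'll descend and grip.

```bash
python3 -m inch '[[0.8,-2,1,25,0],[0.8,0,0,25,0],[0.8,0,0,25,0],[0.8,0,0,25,0],[0.8,0,0,25,0],[0.8,0,0,0,0],[0,0,0,0,0],[0,0,0,0,0],[0,0,0,0,0],[0,0,0,0,0]]' 30 && python3 -m inch '[[0,0,0,0,0],[0,0,0,0,0],[0,0,0,-12,0],[0,0,0,-12,0],[0,0,0,0,0],[0,0,0,0,0]]'
```

```text
t: 4.9
tcp_pos: [0.5303, 0.3469, 0.0082]
eef_rot: [[0.306, 0.952, 0.001], [0.952, -0.306, 0.0], [0.001, 0.001, -1.0]]
ft_force: [1.6, -0.4, 0.4]
opening: 0.034
grip_force: 0.7
t: 5.65
tcp_pos: [0.5297, 0.3467, 0.0316]
eef_rot: [[0.305, 0.952, -0.0], [0.952, -0.305, -0.0], [-0.0, -0.0, -1.0]]
ft_force: [-0.4, 0.1, -2.6]
opening: 0.0299
grip_force: 30.0
```

```bash
python3 -m inch '[[0,-15,5,0,0],[0,-30,9.5,0,0],[0,-30,9.5,0,0],[0,-30,9.5,0,0],[0,-30,9.5,0,0],[0,-28,9,0,0],[0,-15,5,0,-10],[0,0,0,0,-10],[0,0,0,0,-10],[0,0,0,0,0]]' 
python3 -c "
from h import *
c=capture('top');cv2.imwrite('pics/t2.png',cv2.resize(c['frame'][120:360,160:480,::-1],(640,480)))
go((.5286,.0661,.0316))"
```

```text
t: 6.9
tcp_pos: [0.5293, 0.1585, 0.0312]
eef_rot: [[-0.209, 0.978, -0.001], [0.978, 0.209, -0.0], [-0.0, -0.001, -1.0]]
ft_force: [-0.2, 0.4, -2.5]
opening: 0.0297
grip_force: 30.0
t 6.95 at [0.5294 0.1588 0.0312] yaw 101.93 tilt [-0.001 -0.    -1.   ] tool mm [-90.5 -19.9  -0.3] F [-0.  -1.  -3.1]
```

View pics/t2.png

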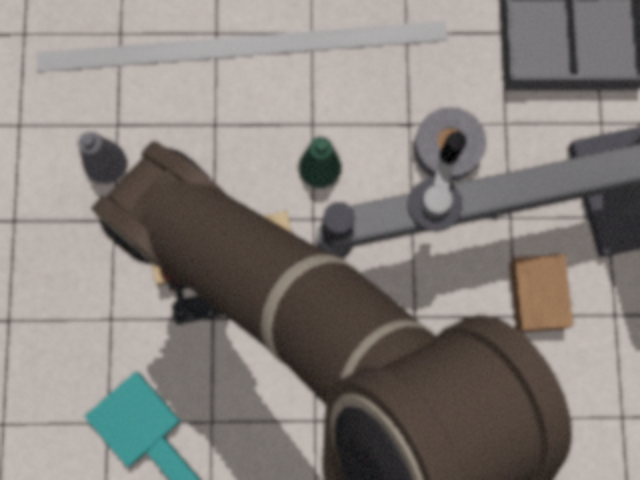

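The pad is held under the gripper, and only its corner at crop (280,220) shows beside the forearm. The way to the foot is clear.

```bash
python3 -m inch '[[0,-9,-2,0,0],[0,-18,-4,0,0],[0,-18,-4,0,0],[0,-18,-4,0,0],[0,-18,-4,0,0],[0,-9.5,-2,0,0],[0,0,0,6,0],[0,0,0,6,0],[0,0,0,0,0]]' 
python3 -c "
from h import *
import pickle
c=capture('side');pickle.dump(c,open('s3.pkl','wb'));cv2.imwrite('pics/s3.png',cv2.resize(c['frame'][130:310,220:460,::-1],(800,600)))
go((.5286,.0661,.0316))"
```

```text
t: 8.07
tcp_pos: [0.5289, 0.0681, 0.019]
eef_rot: [[-0.213, 0.977, -0.001], [0.977, 0.213, 0.0], [0.001, -0.001, -1.0]]
ft_force: [-0.4, -0.7, -1.4]
opening: 0.0295
grip_force: 30.0
t 8.12 at [0.529  0.0681 0.0193] yaw 102.29 tilt [-0.001  0.    -1.   ] tool mm [ -1.9  -0.9 -12.3] F [-0.8  0.5 -2.7]
```

View pics/s3.png

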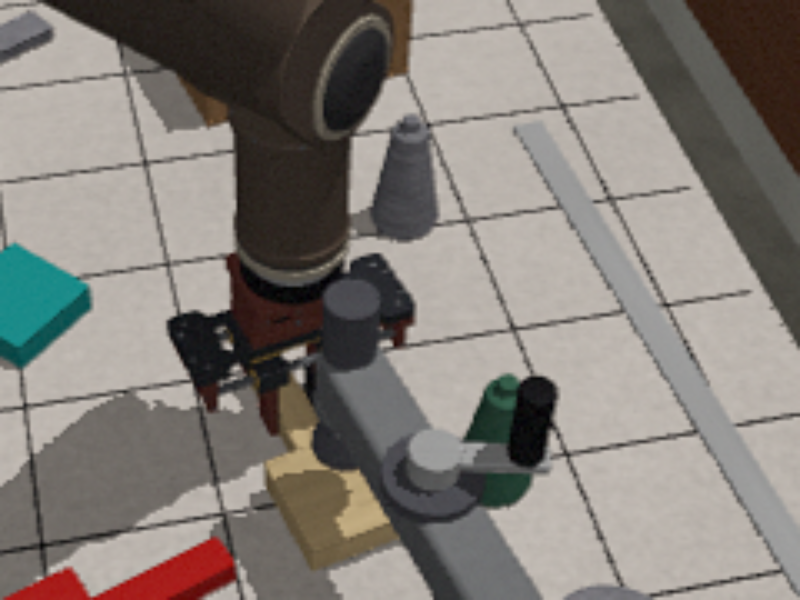

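The square sits under the foot, with its left corner at crop (268,470) and its near corner at (313,553). I'll lower it and check those corners before releasing.

```bash
python3 -m inch '[[0,-2,-1,5,0],[0,0,0,5,0],[0,0,0,0,0],[0,0,0,0,0]]' 
python3 -c "
from h import *
import pickle
c=pickle.load(open('s3.pkl','rb'))
for p in((268,470),(313,553)): print(cast(c,(220+p[0]*.3,130+p[1]*.3),.041))
u=np.array((-.213,.977));v=np.array((.977,.213));m=np.array((.529,.0681))-.0957*u
print(m,m+.045*u-.045*v,m-.045*u-.045*v)
go((.5286,.0661,.008))"
```

```text
t: 8.62
tcp_pos: [0.5288, 0.0651, 0.0096]
eef_rot: [[-0.212, 0.977, -0.0], [0.977, 0.212, 0.0], [0.0, -0.0, -1.0]]
ft_force: [0.8, -0.6, -2.5]
opening: 0.0301
grip_force: 30.0
[0.49941674 0.00527091 0.041     ]
[ 0.5164867  -0.07570311  0.041     ]
[ 0.5493841 -0.0253989] [0.4958341 0.0089811] [ 0.5150041 -0.0789489]
t 8.62 at [0.5288 0.0651 0.0096] yaw 102.21 tilt [-0.  0. -1.] tool mm [ 1.  -0.   1.6] F [ 0.8 -0.6 -2.5]
```

```bash
python3 -m inch '[[0,0,0,1.5,0],[0,0,0,0,0],[0.6,0,0,0,0],[0.6,0,0,0,0],[0.6,0,0,0,0],[0.6,0,0,-5,0],[0.6,0,0,-20,0],[0.6,0,0,-30,0],[0.6,0,0,-50,0],[0.6,0,0,-50,0]]' && python3 -m inch '[[0.6,0,0,-50,0],[0.6,0,0,-50,0],[0.6,0,0,-50,0],[0.6,0,0,-40,0],[0.6,0,0,0,0]]'
python3 -c "
from h import *
c=capture('side');cv2.imwrite('pics/s4.png',cv2.resize(c['frame'][130:310,220:460,::-1],(800,600)))
go((.625,-.158,.34))"
```

```text
t: 9.88
tcp_pos: [0.5286, 0.0654, 0.1659]
eef_rot: [[-0.212, 0.977, 0.0], [0.977, 0.212, 0.0], [0.0, 0.0, -1.0]]
ft_force: [-0.4, -0.2, 0.3]
opening: 0.0526
grip_force: 0.0
t: 10.5
tcp_pos: [0.5295, 0.0663, 0.3574]
eef_rot: [[-0.212, 0.977, 0.006], [0.977, 0.212, 0.0], [-0.001, 0.006, -1.0]]
ft_force: [1.1, 0.1, 0.6]
opening: 0.0531
grip_force: 0.0
t 10.55 at [0.5288 0.0657 0.3552] yaw 102.25 tilt [ 0.003 -0.    -1.   ] tool mm [-239.    46.5   15.6] F [ 0.   0.3 -0.6]
```

View pics/s4.png

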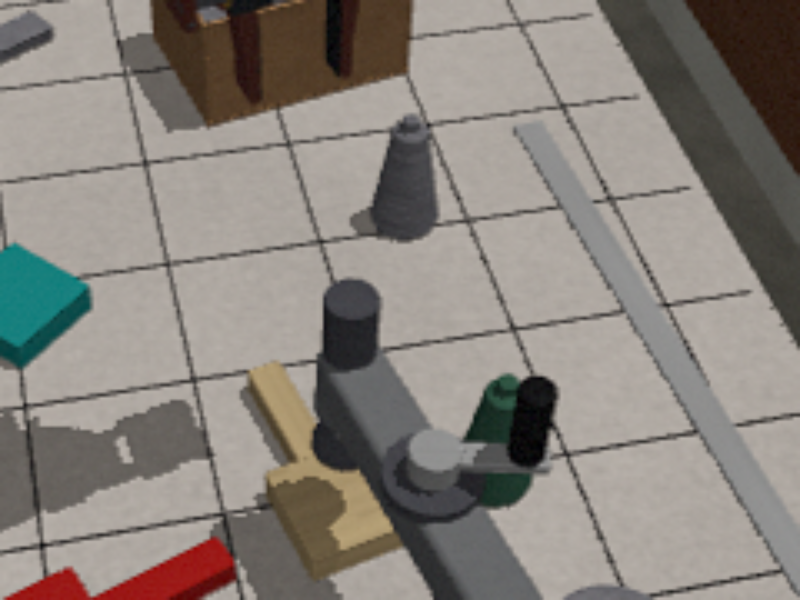

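```bash
python3 -m inch '[[0.7,-20,4,0,0],[0.7,-40,7.5,0,0],[0.7,-40,7.5,3,0],[0.7,-40,8,3,0],[0.7,-40,8,3,0],[0.7,-40,8,3,0],[0.7,-19,3.5,3,0],[0.7,0,0,0,0],[0.7,0,0,0,0]]' >/dev/null
python3 -c "
from h import *
S=capture('side');T=capture('top')
for p in((268,478),(315,562),(252,372)): print(cast(S,(220+p[0]*.3,130+p[1]*.3),.03))
u=np.array((-.212,.977));v=np.array((.977,.212));m=np.array((.5286,.0654))-.0957*u
print(m,m+.045*u-.045*v,m-.045*u-.045*v)
cv2.imwrite('pics/s5.png',np.hstack([cv2.resize(S['frame'][170:290,300:430,::-1],(400,370)),cv2.resize(T['frame'][150:260,330:460,::-1],(400,370))]))
go((.624,-.158,.259))"
```

```text
[0.49944485 0.00596515 0.03      ]
[ 0.51795903 -0.0764796   0.03      ]
[0.50796235 0.11422022 0.03      ]
[ 0.5488884 -0.0280989] [0.4953834 0.0063261] [ 0.5144634 -0.0816039]
t 11.78 at [ 0.6247 -0.1567  0.3388] yaw 102.36 tilt [ 0.001  0.    -1.   ] tool mm [-1.1 -1.  79.8] F [-0.9 -0.2  0.2]
```

View pics/s5.png

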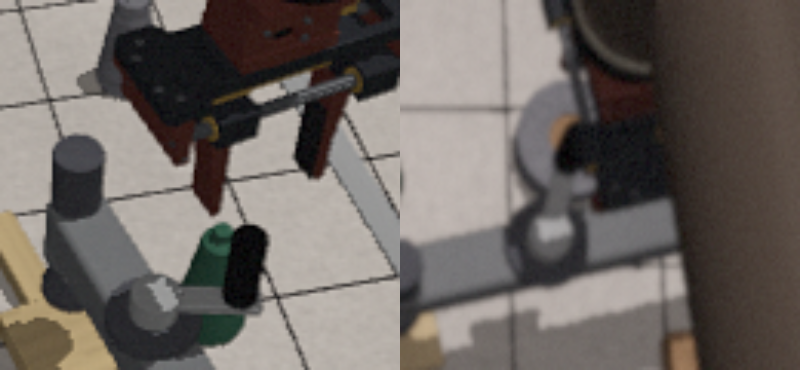

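The pad lies flat within about 5 mm of the foot's centre. The finger tips, at left-crop (215,210) and (318,172), straddle the black handle top at (250,235). I'll descend and grip.

```bash
python3 -m inch '[[0.7,-1,-0.5,20,0],[0.7,0,0,20,0],[0.7,0,0,20,0],[0.7,0,0,20,0],[0.7,0,0,0,0],[0,0,0,0,0],[0,0,0,0,0],[0,0,0,0,0],[0,0,0,0,0],[0,0,0,0,0]]' 20
cat > crank.py <<'E'
from h import *
import sys
A=np.array([.5715,-.1445]); y=np.array([-.193,.981]); px=np.degrees(np.arctan2(-y[0],y[1]))
px=np.degrees(np.arctan2(.193,.981))
def plan(n,step):
    s=sense();R=np.array(s["eef_rot"]);p=np.array(s["tcp_pos"]);v=p[:2]-A
    a=np.degrees(np.arctan2(v[1],v[0])); print("t",round(s["t"],2),"crank mod360",round((px-a)%360,1),"r",np.linalg.norm(v).round(4),"z",p[2].round(4),"F",np.round(s["ft_force"],1),"Ft/Fr",np.round([s["ft_force"][:2]@np.array([-np.sin(np.radians(a)),np.cos(np.radians(a))]),s["ft_force"][:2]@v/np.linalg.norm(v)],1))
    q=p
    for i in range(n):
        b=np.radians(a-step*(i+1)); w=np.array([A[0]+.055*np.cos(b),A[1]+.055*np.sin(b),p[2]]); d=R.T@(w-q)*1000; q=w; print(d.round(1)[:2].tolist(),end=" ")
    print()
plan(int(sys.argv[1]),float(sys.argv[2]))
E
python3 crank.py 20 18
```

```text
t: 13.02
tcp_pos: [0.6261, -0.1594, 0.2587]
eef_rot: [[-0.212, 0.977, 0.004], [0.977, 0.212, 0.0], [-0.0, 0.004, -1.0]]
ft_force: [4.5, 1.0, -0.4]
opening: 0.024
grip_force: 20.0
t 13.03 crank mod360 26.4 r 0.0566 z 0.2587 F [ 4.5  1.  -0.4] Ft/Fr [2.2 4.1]
[-13.1, -11.6] [-10.0, -14.0] [-5.2, -16.4] [0.2, -17.2] [5.5, -16.3] [10.2, -13.8] [14.0, -10.0] [16.4, -5.2] [17.2, 0.2] [16.3, 5.5] [13.8, 10.2] [10.0, 14.0] [5.2, 16.4] [-0.2, 17.2] [-5.5, 16.3] [-10.2, 13.8] [-14.0, 10.0] [-16.4, 5.2] [-17.2, -0.2] [-16.3, -5.5]
```

```bash
python3 -m inch '[[0,-13,-11.5,0,0],[0,-10,-14,0,0],[0,-5,-16.5,0,0],[0,0,-17,0,0],[0,5.5,-16.5,0,0]]' | head -2; python3 crank.py 10 18
```

```text
t: 13.65
tcp_pos: [0.5566, -0.1975, 0.2585]
t 13.65 crank mod360 116.9 r 0.0551 z 0.2585 F [ 6.9  5.2 -2.6] Ft/Fr [ 5.3 -6.8]
[10.4, -13.7] [14.1, -9.9] [16.5, -5.0] [17.2, 0.3] [16.3, 5.6] [13.8, 10.3] [9.9, 14.1] [5.0, 16.5] [-0.3, 17.2] [-5.6, 16.3]
```

```bash
python3 -m inch '[[0,10.5,-13.5,0,0],[0,14,-10,0,0],[0,16.5,-5,0,0],[0,17,0.5,0,0],[0,16.5,5.5,0,0],[0,14,10.5,0,0],[0,10,14,0,0],[0,5,16.5,0,0],[0,-0.5,17,0,0],[0,-5.5,16.5,0,0]]' | head -2; python3 crank.py 10 18
```

```text
t: 14.9
tcp_pos: [0.5851, -0.0909, 0.2585]
t 14.9 crank mod360 295.4 r 0.0553 z 0.2585 F [-5.  -1.7  5. ] Ft/Fr [ 4.5 -2.8]
[-10.3, 13.9] [-13.8, 10.2] [-16.3, 5.5] [-17.2, 0.2] [-16.4, -5.2] [-14.0, -10.0] [-10.2, -13.8] [-5.5, -16.3] [-0.2, -17.2] [5.2, -16.4]
```

```bash
python3 -m inch '[[0,-10.5,14,0,0],[0,-14,10,0,0],[0,-16.5,5.5,0,0],[0,-17,0,0,0],[0,-16.5,-5,0,0],[0,-14,-10,0,0],[0,-10,-14,0,0],[0,-5.5,-16.5,0,0],[0,0,-17,0,0],[0,5,-16.5,0,0]]' | head -2; python3 crank.py 10 18
```

```text
t: 16.15
tcp_pos: [0.5593, -0.1983, 0.2585]
t 16.15 crank mod360 113.9 r 0.0552 z 0.2585 F [ 6.3  5.  -0.6] Ft/Fr [ 5.  -6.2]
[9.8, -14.2] [13.6, -10.6] [16.2, -5.9] [17.2, -0.6] [16.5, 4.7] [14.3, 9.6] [10.6, 13.6] [5.9, 16.2] [0.6, 17.2] [-4.7, 16.5]
```

```bash
python3 -m inch '[[0,10,-14,0,0],[0,13.5,-10.5,0,0],[0,16.5,-6,0,0],[0,17,-0.5,0,0],[0,16.5,4.5,0,0],[0,14.5,9.5,0,0],[0,10.5,13.5,0,0],[0,6,16.5,0,0],[0,0,0,0,0]]' | head -2; python3 crank.py 10 12
```

```text
t: 17.27
tcp_pos: [0.5502, -0.0945, 0.2585]
t 17.27 crank mod360 258.1 r 0.0543 z 0.2585 F [ 4.1 -4.1  0.2] Ft/Fr [-2.2 -5.4]
[1.7, 11.3] [-1.4, 11.4] [-3.8, 10.9] [-5.9, 9.8] [-7.9, 8.4] [-9.4, 6.6] [-10.6, 4.5] [-11.3, 2.2] [-11.5, -0.2] [-11.2, -2.6]
```

```bash
python3 -m inch '[[0,1.5,11.5,0,0],[0,-1.5,11.5,0,0],[0,-4,11,0,0],[0,-6,10,0,0],[0,-8,8.5,0,0]]' | head -2; python3 crank.py 10 10
```

```text
t: 17.9
tcp_pos: [0.6031, -0.0985, 0.2584]
t 17.9 crank mod360 315.6 r 0.0558 z 0.2584 F [-6.8  2.7  6.8] Ft/Fr [ 7.1 -1.6]
[-8.1, 5.3] [-8.4, 4.5] [-9.1, 3.0] [-9.5, 1.4] [-9.6, -0.3] [-9.4, -2.0] [-8.9, -3.6] [-8.2, -5.0] [-7.1, -6.4] [-5.9, -7.5]
```

```bash
python3 -m inch '[[0,-8,5.5,0,0],[0,-8.5,4.5,0,0],[0,-9,3,0,0],[0,-9.5,1.5,0,0]]' | head -2; python3 crank.py 5 8
```

```text
t: 18.4
tcp_pos: [0.6254, -0.1271, 0.2585]
t 18.4 crank mod360 353.3 r 0.0566 z 0.2585 F [-3.7  8.   4.3] Ft/Fr [ 8.7 -1. ]
[-7.8, -1.4] [-7.6, -0.9] [-7.4, -1.9] [-7.1, -2.9] [-6.6, -3.9]
```

```bash
python3 -m inch '[[0,-7.5,-1,0,0],[0,-7.5,-1,0,0]]' | head -2; python3 crank.py 1 8
```

```text
t: 18.65
tcp_pos: [0.628, -0.1413, 0.2586]
t 18.65 crank mod360 7.9 r 0.0566 z 0.2586 F [2.1 8.7 0.9] Ft/Fr [8.6 2.6]
[-7.2, -3.3]
```

The effort is about 9–9.5 N against 5 N free-running, and the crank angle implies about 38 N on the foot. I'll release and retreat straight up.

```bash
python3 -m inch '[[0,0,0,0,0],[0.6,0,0,0,0],[0.6,0,0,0,0],[0.6,0,0,0,0],[0.6,0,0,-10,0],[0.6,0,0,-30,0],[0.6,0,0,-40,0],[0.6,0,0,-40,0],[0.6,0,0,0,0],[0.6,0,0,0,0]]'
python3 -c "
from h import *
c=capture('side');cv2.imwrite('pics/s6.png',cv2.resize(c['frame'][130:310,220:460,::-1],(800,600)))"
```

```text
t: 19.9
tcp_pos: [0.6266, -0.1465, 0.3781]
eef_rot: [[-0.211, 0.977, -0.0], [0.977, 0.211, -0.0], [-0.0, -0.0, -1.0]]
ft_force: [-0.3, -0.8, 0.3]
opening: 0.0531
grip_force: 0.0
```

View pics/s6.png

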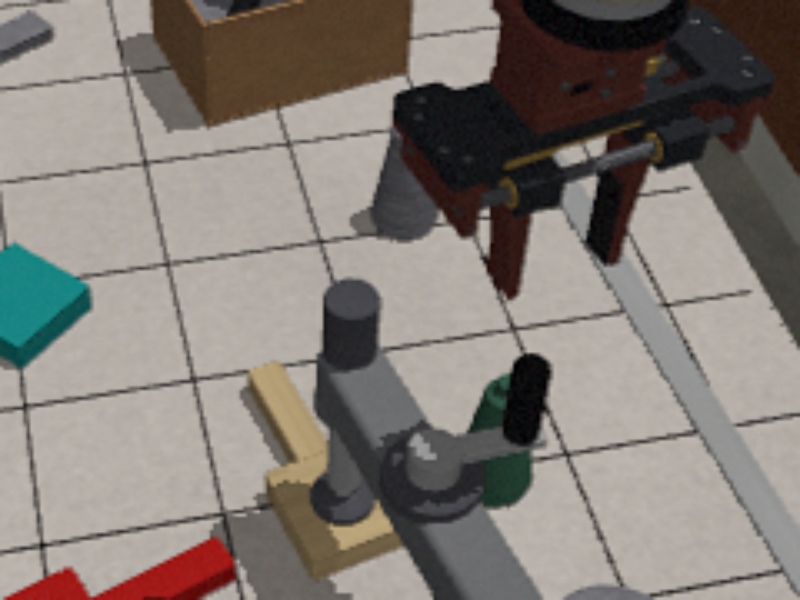

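The foot at crop (343,500) stands on the middle of the pad, the hand is clear, and the bystanders are where they were.

```bash
python3 -c "
from station import close_job
print(close_job())"
```

```text
the job is handed in; nothing more can be done
None
```

The plywood pad lies flat under the outrigger foot, within about 5 mm of centre by my camera measurement. The leg is cranked down until the effort was nearly double (about 9 N against 5 N free, an estimated 38 N on the foot). The job was handed in at about 20 s with the bystanders undisturbed, and no verdict came back.

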